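# Eject a stone drill core from its core barrel

## Task

Take the ejector rod by its blue grip and push it slowly through the clamped core barrel from its open inlet end, so that the stone core is driven completely out of the barrel and lies in the white receiving trough; the core is fragile, so press it gently, do not ram it against the cork stop at the far end, and do not touch it with the gripper. Then draw the rod out and lay it back in the two notches of its wooden rest. Leave the other things on the bench where they are.

Things in the scene. Friction and masses are not known exactly. Their poses are not given: they have to be found in the camera images.
- stand: Core stand, fixed: grey base plate 90 x 225 x 10 mm (y = -55 to +170 mm) with a level aluminium barrel (y = -50 to +50 mm) in two blue saddles, 74 mm wide over their lugs, then a white trough. Origin on the bench under the middle of the barrel; +y is the way the core goes out, z up. Bore axis at x = 0, z = 90 mm. A brass spring plunger on top (y = +12 mm) reaches z = 134 mm.
- inlet (a point): Centre of the barrel's inlet mouth, where the rod enters, 90 mm above the bench; axes as the stand, +y points into the bore. Barrel: bore 40 mm, outside 50 mm, 100 mm long. The spring plunger presses a steel ball on the core, which so resists the push with about 4 to 10 N; once the core is out the ball hangs about 15 mm above the bore's axis.
- outlet (a point): Centre of the barrel's outlet mouth, 90 mm above the bench, axes as the stand. From here a white open-topped trough, its floor 1 mm lower than the bore's, runs on along +y to a cork-faced stop 105 mm from this point. With the 80 mm core just out of the barrel, 25 mm remain between it and the cork.
- core_center (a point): Centre of the grey stone core, a cylinder 36 mm in diameter and 80 mm long along its y axis, about 200 g; at the start it sits inside the barrel, its centre at -8 to +4 mm along the stand's y. Lying in bore or trough, its axis is 2 to 3 mm below the bore's axis.
- rod_grip (a point): Middle of the blue grip of the 205 mm ejector rod, straight along y: steel tail 16 mm thick (y = -55 to -25 mm), blue grip 26 mm thick, 50 mm long (-25 to +25 mm), steel shaft 16 mm thick (to +138 mm), black rubber head 24 mm thick (to +150 mm). About 140 g, balancing within 30 mm of here towards the head. It may roll about y: x and z point anywhere.
- rod_tip (a point): Middle of the front face of the rod's rubber head, 150 mm along the rod's +y from the grip's middle.
- rod: The ejector rod itself; origin and axes as point rod_grip (middle of the blue grip, +y towards the rubber head).
- rest_seat (a point): Where the middle of the grip is when the rod lies in the rest with its y along this y: 50 mm above the bench, z up. The wooden rest is fixed: base 50 x 150 x 8 mm, two V-notched uprights 10 mm thick along y, 32 mm wide, at y = -40 mm (under the tail) and y = +60 mm (under the shaft), tops 5 mm above this point. At the start the rod lies in it, up to 6 mm off lengthways.
- rest: The wooden rest (fixed); origin on the bench under its seat point; axes as rest_seat.
- core: The stone core itself; origin at its centre, y along its axis.
- card_box: White card specimen box, 60 x 85 x 35 mm, a bystander; origin at the centre of its underside.
- tape: Orange roll of tape lying flat, 72 mm across, 19 mm high, a bystander; origin at the centre of its underside.
- eraser: Eraser in a blue sleeve, 23 x 58 x 13 mm, a bystander; origin at the centre of its underside.
- marker: White marker pen with a black cap, 135 mm long along its x, 14 mm thick, a bystander; origin at its underside, mid-length.
Not all that is in view belongs to the job. Of the things that look like the rod, the larger one is meant.

How it is judged:
By the outcome, as a careful person would: the job done as asked, in the order asked, and still so for the second after the job is handed in, with the robot touching nothing.
It also fails if it takes over 58 s, if anything falls off the work surface, if the arm or the gripper's body presses on something with over 40 N, if the wrist force passes 120 N, or if a joint passes its speed limit or range.

## Robot

A 6-joint arm with a two-finger parallel gripper is mounted at the origin on a cart in front of the work surface, level with it; the furniture and walls round the work are solid. World frame = base frame: x ahead of the robot, y to its left, z up, the work surface at z = 0. Lengths are in mm, angles in rad, forces in N, time in s.
With the tool pointing down it reaches from about 350 to 775 mm from the base axis. Payload 7.3 kg.
Tool frame: the origin (TCP) lies at the very end of the fingers, on their centre line; the grasp point (between the pads) lies 19 mm behind it; z points along the fingers, y is the line along which they close (so a half turn about z gives the same grasp; the last joint's range is limited). The gripper opens to 92 mm and grips with 3 to 60 N. Pads are 19 mm wide; open, the fingers measure 130 mm over their backs; the gripper's body (75 mm by 190 mm) begins 47 mm behind the grasp point.
Start: joints at [1.144, 0.342, 1.524, -0, 1.275, -0.146], TCP at [145.476, 504.465, 196.841] pointing down, gripper open.
Joint ranges: [-2.53, 2.53], [-0.77, 2.02], [0.04, 2.7], [-1, 4.14], [0.28, 2.66], [-3.11, 3.11]. Speed limits (rad/s): [2.57, 2.57, 3.14, 3.14, 3.14, 3.14].

## Interface

Orientations are given as [roll, pitch, yaw] about the fixed x, y, z axes, in that order (R = Rz(yaw) Ry(pitch) Rx(roll)).
In Python, from plant import bot gives the robot as it stands.
- The arm moves only by the tool jog_arm, never from a script. Its argument "targets" is a list of rows, each an object with "xyz": the shift along the tool's x, y, z as a fraction of full scale, a list of three; "spin": the turn about the tool's z as a fraction of full scale. In form: [{"xyz": [x, y, z], "spin": spin}, ...]. A call has exactly 10 rows; each row shifts and turns the commanded pose from where the row before left it, along the tool's axes as they then stand; what a row does not reach is not made up. Full scale, the value 1, is 80 mm for a shift and 0.1 rad for a turn. A row lasts 1/8 s, in which the tool goes at most 62.5 mm and 10.7 degrees, less where a joint would pass 70% of its speed; a pose out of reach is approached as far as the arm can. A call with a number of a shift or a turn outside -1 to 1 is refused whole. A call with a gripper value outside its range is refused whole. "gripper" is the opening in per cent of the stroke, from 0 (shut) to 100 (fully open), set as the call begins (left out, the last holds). The fingers move at their own pace and stop on an object; the grip force is fixed at half the most. Time passes only in rows, so rows that do not move let the fingers close, or fill a call up. It gives the time, the measured TCP pose, the force, the opening and the grip force at its end, in the units of the state.
- bot.get_obs(): the state, without advancing time (a new reading comes with each control period).
- bot.capture(name): name is "side" or "top" or "wrist"; returns the picture (384x512x3 uint8, blue, green, red); there is no depth.
- bot.get_calibration(name): a dict with "vfov" (degrees; the focal length in pixels is half the picture's height over the tangent of half this angle, whatever the lens; pixels are square), "cx", "cy" (the principal point, pixels), "eye" and "rotation" of the camera in the world. Camera axes: x right, y down, z forward; pixel columns grow to the right and rows downward; lengths in mm; the calibration is good to about 2 mm. A picture is of the moment at which its call begins: read the wrist's pose just before it. get_calibration takes no time and is no camera call; for the wrist camera it gives the pose at the moment of the call.
- bot.close_job(): hands the job in; it is judged then, once.
The state is a dict: "time": time; "joint_positions": joint angles; "dq": joint speeds; "tau": joint torques, N m; "tool_pos": TCP position; "tcp_rot": TCP orientation; "contact_force": force on the tool from outside, world axes, zero at the start; "moment": the same for the moment, N m; "grip_width": finger opening in mm; "finger_force": force on a finger pad.
Only numpy, scipy, OpenCV 4.12 (cv2) and the standard library are available. Lean on these libraries where they do the work, as an engineer would, in place of code of your own. Each camera call takes 0.05 s, during which the arm holds its last target. There are 200 camera calls.

## Working session

There is one attempt and no reset: what is moved stays moved. The work goes in short steps, Python scripts to look and compute and a tool call to move; the robot and the scene stay as the last step left them, time stands still between calls to the robot, and variables do not carry over. Pictures are saved under pics/ and viewed, at most 10 in all, crops included, and the job is handed in when it is done.

Besides the shell and the picture viewer there is one more tool, called after "Emit:" as name(argument=value, ...) on one line, values as JSON. jog_arm: Moves the arm, as the interface text tells. Shift numbers are shares of 80 mm and turn numbers shares of 0.1 rad, none past 1 either way. Its arguments: {"type":"object","properties":{"targets":{"type":"array","items":{"type":"object","properties":{"xyz":{"type":"array","items":{"type":"number"}},"spin":{"type":"number"}}}},"gripper":{"type":"number"}},"required":["targets"]}

```bash
mkdir -p pics; ls; python3 - <<'E'
from plant import bot
import cv2
for n in ("top","side"):
    cv2.imwrite(f"pics/{n}0.png",bot.capture(n))
    print(n,bot.get_calibration(n))
o=bot.get_obs();print(o['time'],o['tool_pos'],o['tcp_rot'],o['contact_force'])
E
```

```text
pics
top {'vfov': 55.92147321568078, 'cx': 258.360737390615, 'cy': 193.65537524379872, 'eye': array([467.4622648 , -49.6222952 , 952.23282146]), 'rotation': array([-3.03871646, -0.0057136 , -1.56327739])}
side {'vfov': 51.84566803434576, 'cx': 257.8146951972777, 'cy': 188.02416477771914, 'eye': array([ 558.39822026, -980.09415819,  417.41439728]), 'rotation': array([-1.89565423,  0.0252056 , -0.00947157])}
0.1 [145.29711727 504.0879272  196.21160165] [-3.14025481e+00 -2.19541934e-04  2.86079445e+00] [ 0.23352148  0.78004336 -0.07806478]
```

View pics/top0.png

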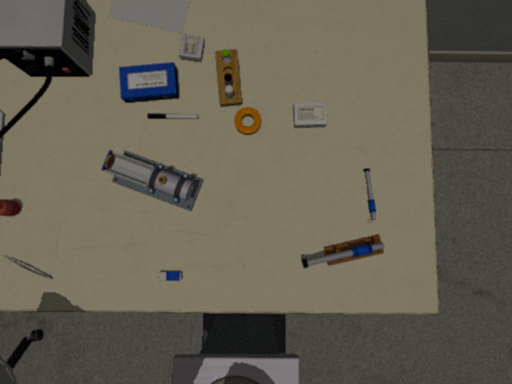

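View pics/side0.png

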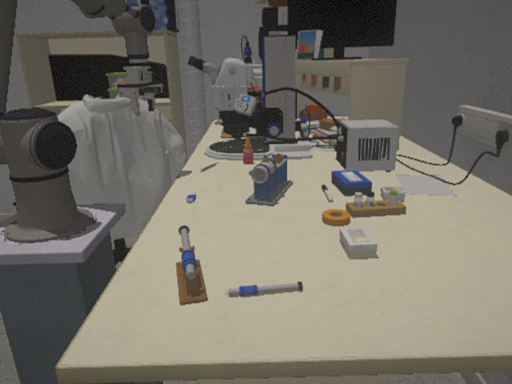

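The top view shows two rod-like things. One lies in the wooden rest, black head at (304,262) and blue grip at (363,250). The other lies loose on the bench at (367–373,168–220) and is smaller. The one in the rest fits the description: it is larger and it is in the rest. The stand runs from its inlet at about (200,190) to the trough end at about (107,160). I'll confirm this in a crop.

```bash
cat > h.py <<'E'
import numpy as np, cv2
from scipy.spatial.transform import Rotation as R
from plant import bot
def cam(n):
    c=bot.get_calibration(n); f=192/np.tan(np.radians(c['vfov']/2))
    return c['eye'],R.from_euler('xyz',c['rotation']).as_matrix(),f,c['cx'],c['cy']
def ray(c,p):
    e,M,f,cx,cy=c; d=M@np.array([(p[0]-cx)/f,(p[1]-cy)/f,1.]); return e,d/np.linalg.norm(d)
def onz(c,p,z):
    e,d=ray(c,p); return e+d*(z-e[2])/d[2]
def proj(c,X):
    e,M,f,cx,cy=c; q=M.T@(np.asarray(X,float)-e); return np.array([cx+f*q[0]/q[2],cy+f*q[1]/q[2]])
def blobs(m,amin=15):
    n,l,s,ce=cv2.connectedComponentsWithStats(m.astype(np.uint8))
    return [(s[i,4],ce[i].round(1),cv2.minAreaRect(np.argwhere(l==i)[:,::-1].astype(np.float32))) for i in range(1,n) if s[i,4]>=amin]
E
python3 - <<'E'
from h import *
im=cv2.imread('pics/top0.png')
a=cv2.resize(im[155:275,290:400],None,fx=4,fy=4,interpolation=cv2.INTER_CUBIC)[:, :400]
b=cv2.resize(im[140:220,95:211],None,fx=3.4,fy=6*.5667,interpolation=cv2.INTER_CUBIC)
H=max(a.shape[0],b.shape[0]); o=np.zeros((H,a.shape[1]+b.shape[1],3),np.uint8)
o[:a.shape[0],:a.shape[1]]=a;o[:b.shape[0],a.shape[1]:]=b
cv2.imwrite('pics/crop1.png',o);print(o.shape)
hsv=cv2.cvtColor(im,cv2.COLOR_BGR2HSV);h,s,v=cv2.split(hsv)
c=cam('top')
print('blue')
for A,ce,r in blobs((h>100)&(h<130)&(s>150)): print(A,ce,r,onz(c,ce,55).round(1))
E
```

```text
(480, 794, 3)
blue
1165 [149.   82.9] ((148.1693572998047, 82.14262390136719), (34.6443977355957, 56.50708770751953), 85.10090637207031) [844.1 229.2  55. ]
60 [371.4 205.6] ((371.5, 205.5), (11.0, 5.0), 90.0) [ 532.5 -335.7   55. ]
187 [361.8 249.6] ((361.6470642089844, 249.58828735351562), (9.701424598693848, 19.887920379638672), 75.96376037597656) [ 423.9 -309.4   55. ]
96 [172.5 275.5] ((172.5, 275.5), (7.0, 11.0), 90.0) [358.2 153.4  55. ]
```

View pics/crop1.png

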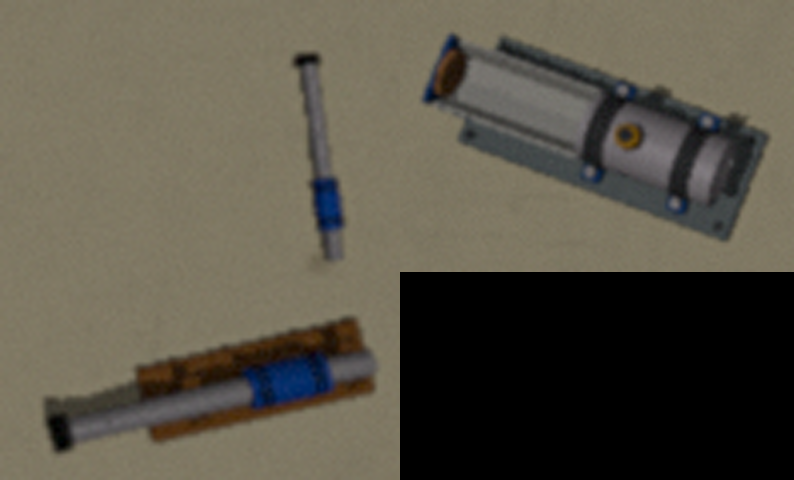

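The crop confirms it: the rod is the larger one, lying in the wooden rest with its head to the lower left. The loose one is a small lookalike. In the stand crop, the trough and cork are at the upper left and the inlet is at the right.

```bash
cat >> h.py <<'E'
def dirang(v): return np.arctan2(v[1],v[0])
def to_tool(dw):  # world shift -> tool xyz in mm
    return R.from_euler('xyz',bot.get_obs()['tcp_rot']).as_matrix().T@np.asarray(dw,float)
E
python3 - <<'E'
from h import *
im=cv2.imread('pics/top0.png');c=cam('top')
h,s,v=cv2.split(cv2.cvtColor(im,cv2.COLOR_BGR2HSV))
sub=np.zeros_like(v,bool);sub[250:272,298:312]=1
print('head')
for b in blobs((v<45)&sub,8): print(b[0],b[1],b[2],onz(c,b[1],55))
g=onz(c,(361.8,249.6),55)
cr=lambda x,y:(95+(x-400)/3.4-.35,140+y/3.4-.35)
P=[onz(c,cr(*q),10) for q in [(503,38),(768,133),(727,240),(462,138)]]
for p in P: print('base',p.round(1))
print('plunger',onz(c,cr(628,136),134).round(1))
a=P[0]-P[1];b=P[3]-P[2];print('ang',dirang(a),dirang(b),np.linalg.norm(a),np.linalg.norm(b),np.linalg.norm(P[1]-P[2]))
ctr=sum(P)/4;t=dirang(a+b);u=np.array([np.cos(t),np.sin(t),0]);print('ctr',ctr,'stand org',ctr-u*57.5,'by plunger',onz(c,cr(628,136),134)-12*u, 'inlet',ctr-u*107.5)
m=(h>5)&(h<20)&(s>110)
for b in blobs(m,100): print('wood/orange',b,onz(c,b[1],8).round(1))
E
```

```text
head
40 [304.6 262.1] ((304.48077392578125, 262.4039001464844), (9.21745777130127, 4.3145551681518555), 78.69007110595703) [ 392.62255062 -168.50208857   55.        ]
base [675.8 299.6  10. ]
base [602.9  91.8  10. ]
base [519.9 121.2  10. ]
base [597.1 327.6  10. ]
plunger [582.3 166.9 134. ]
ang 1.2333207087491165 1.2130894811796895 220.17458917627704 220.25303978420803 88.04893343904754
ctr [598.93956445 210.03583476  10.        ] stand org [579.35300722 155.97460303  10.        ] by plunger [578.19623641 155.6480359  134.        ] inlet [562.32121833 108.96483631  10.        ]
wood/orange (np.int32(761), array([228.1,  77.6]), ((228.14207458496094, 77.44335174560547), (54.81644058227539, 22.002750396728516), 84.95755004882812)) [880.8  30.2   8. ]
wood/orange (np.int32(501), array([247.3, 120.3]), ((247.5, 120.5), (27.0, 27.0), 90.0)) [762.4 -23.2   8. ]
wood/orange (np.int32(368), array([350.9, 244.1]), ((351.7055358886719, 244.1912841796875), (7.7073163986206055, 56.6097526550293), 77.31961059570312)) [ 435.5 -295.     8. ]
wood/orange (np.int32(159), array([353.2, 257.6]), ((355.1241455078125, 257.04302978515625), (3.7044622898101807, 55.98472595214844), 77.125)) [ 401.  -300.3    8. ]
```

```bash
cat >> h.py <<'E'
def plan(way,yaw1,step=60,maxspin=.1):
    """suggest rows for a tool-down path through world waypoints, ending at yaw1"""
    o=bot.get_obs();p=o['tool_pos'].copy();y=o['tcp_rot'][2]
    pts=[p];
    for w in way:
        w=np.asarray(w,float);d=w-pts[-1];n=max(1,int(np.ceil(np.linalg.norm(d)/step)));s=pts[-1]
        pts+= [s+d*k/n for k in range(1,n+1)]
    for a,b in zip(pts,pts[1:]):
        M=np.array([[np.cos(y),np.sin(y),0],[np.sin(y),-np.cos(y),0],[0,0,-1]])
        dy=np.clip(yaw1-y,-maxspin,maxspin)
        print(((M.T@(b-a))/80).round(3).tolist(),'spin',round(-dy/.1,2)); y+=dy
    print('yaw left',yaw1-y)
E
python3 -c "
from h import *
plan([(400,150,200),(420,-309,180)],1.789)"
```

```text
[-0.536, -0.421, -0.006] spin 1.0
[-0.575, -0.366, -0.006] spin 1.0
[-0.609, -0.306, -0.006] spin 1.0
[-0.636, -0.244, -0.006] spin 1.0
[-0.657, -0.179, -0.006] spin 1.0
[-0.672, -0.113, -0.006] spin 1.0
[-0.68, -0.045, -0.006] spin 1.0
[-0.681, 0.023, -0.006] spin 1.0
[-0.648, -0.31, 0.031] spin 1.0
[-0.675, -0.244, 0.031] spin 1.0
[-0.696, -0.175, 0.031] spin 0.72
[-0.707, -0.125, 0.031] spin -0.0
[-0.707, -0.125, 0.031] spin -0.0
[-0.707, -0.125, 0.031] spin -0.0
[-0.707, -0.125, 0.031] spin -0.0
[-0.707, -0.125, 0.031] spin -0.0
yaw left 0.0
```

Emit:
jog_arm(targets=[{"xyz": [-0.54,-0.42,0],"spin": 1},{"xyz": [-0.58,-0.37,0],"spin": 1},{"xyz": [-0.61,-0.31,0],"spin": 1},{"xyz": [-0.64,-0.24,0],"spin": 1},{"xyz": [-0.66,-0.18,0],"spin": 1},{"xyz": [-0.67,-0.11,0],"spin": 1},{"xyz": [-0.68,-0.05,0],"spin": 1},{"xyz": [-0.68,0.02,0],"spin": 1},{"xyz": [-0.65,-0.31,0.03],"spin": 1},{"xyz": [-0.68,-0.24,0.03],"spin": 1}], gripper=100)

```text
time: 1.35
tool_pos: [406.2, 32.6, 191.7]
tcp_rot: [-3.141, -0.0, 1.858]
contact_force: [1.2, -0.1, 0.8]
grip_width: 91.5
finger_force: 0.0
```

```bash
python3 -c "
from h import *
plan([(420,-309,180)],1.789)"
```

```text
[-0.691, -0.174, 0.024] spin 0.69
[-0.701, -0.126, 0.024] spin -0.0
[-0.701, -0.126, 0.024] spin -0.0
[-0.701, -0.126, 0.024] spin -0.0
[-0.701, -0.126, 0.024] spin -0.0
[-0.701, -0.126, 0.024] spin -0.0
yaw left 0.0
```

Emit:
jog_arm(targets=[{"xyz": [-0.69,-0.17,0.02],"spin": 0.7},{"xyz": [-0.7,-0.13,0.02],"spin": 0},{"xyz": [-0.7,-0.13,0.02],"spin": 0},{"xyz": [-0.7,-0.13,0.02],"spin": 0},{"xyz": [-0.7,-0.13,0.02],"spin": 0},{"xyz": [-0.7,-0.13,0.02],"spin": 0},{"xyz": [0,0,0],"spin": 0},{"xyz": [0,0,0],"spin": 0},{"xyz": [0,0,0],"spin": 0},{"xyz": [0,0,0],"spin": 0}])

```text
time: 2.6
tool_pos: [419.7, -305.9, 182.7]
tcp_rot: [3.141, 0.0, 1.792]
contact_force: [0.7, -0.2, -1.2]
grip_width: 91.9
finger_force: 0.0
```

```bash
python3 - <<'E'
from h import *
c=cam('wrist');im=bot.capture('wrist');cv2.imwrite('pics/w1.png',im)
o=bot.get_obs();print(o['tool_pos'],o['tcp_rot'],c[0],'proj grip',proj(c,(424,-309,50)),proj(c,(392,-168,50)))
h,s,v=cv2.split(cv2.cvtColor(im,cv2.COLOR_BGR2HSV))
for b in blobs((h>100)&(h<130)&(s>120),80): print(b,onz(c,b[1],55).round(1))
E
```

```text
[ 419.67567172 -306.08310181  182.7152335 ] [3.14129323e+00 2.37475230e-04 1.79221847e+00] [ 403.12944157 -231.73462651  371.0894682 ] proj grip [260.77223271 179.13135717] [261.03229615  40.02398199]
(np.int32(895), array([260. , 181.2]), ((260.0, 181.0), (44.0, 22.0), 90.0)) [ 423.4 -310.4   55. ]
(np.int32(227), array([334.2, 219. ]), ((334.7999572753906, 219.3999786376953), (24.890159606933594, 10.74802303314209), 8.130102157592773)) [ 519.2 -336.    55. ]
```

View pics/w1.png

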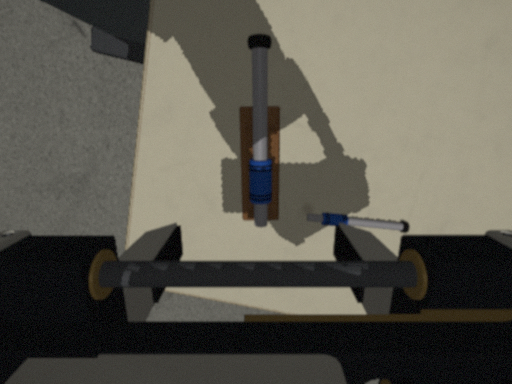

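The wrist view shows the rod straight along the picture's columns, with the grip centre at (260,181) and the head at (260,42). The small lookalike is at (310–405,220). Next I'll descend and grip.

Emit:
jog_arm(targets=[{"xyz": [-0.06,0.04,0.1],"spin": 0},{"xyz": [0,0,0.5],"spin": 0},{"xyz": [0,0,0.5],"spin": 0},{"xyz": [0,0,0.4],"spin": 0},{"xyz": [0,0,0.2],"spin": 0},{"xyz": [0,0,0.2],"spin": 0},{"xyz": [0,0,0],"spin": 0},{"xyz": [0,0,0],"spin": 0},{"xyz": [0,0,0],"spin": 0},{"xyz": [0,0,0],"spin": 0}])

```text
time: 3.9
tool_pos: [423.8, -311.2, 30.9]
tcp_rot: [3.141, 0.001, 1.791]
contact_force: [0.1, 0.1, -0.4]
grip_width: 92.0
finger_force: 0.0
```

```bash
python3 - <<'E'
from h import *
c=cam('wrist');im=bot.capture('wrist')
h,s,v=cv2.split(cv2.cvtColor(im,cv2.COLOR_BGR2HSV))
for b in blobs((h>100)&(h<130)&(s>120),80): print(b,onz(c,b[1],60).round(1))
print(proj(c,(bot.get_obs()['tool_pos']+[0,0,19])))
E
```

```text
(np.int32(2508), array([257.7, 226.8]), ((257.0, 226.0), (70.0, 40.0), 90.0)) [ 422.4 -304.5   60. ]
[257.50974419 230.13349152]
```

Emit:
jog_arm(targets=[{"xyz": [0,0,0]},{"xyz": [0,0,0]},{"xyz": [0,0,0]},{"xyz": [0,0,0]},{"xyz": [0,0,0]},{"xyz": [0,0,0]},{"xyz": [0,0,0]},{"xyz": [0,0,0]},{"xyz": [0,0,0]},{"xyz": [0,0,0]}], gripper=0)

```text
invalid input
```

Emit:
jog_arm(targets=[{"xyz": [0,0,0],"spin": 0},{"xyz": [0,0,0],"spin": 0},{"xyz": [0,0,0],"spin": 0},{"xyz": [0,0,0],"spin": 0},{"xyz": [0,0,0],"spin": 0},{"xyz": [0,0,0],"spin": 0},{"xyz": [0,0,0],"spin": 0},{"xyz": [0,0,0],"spin": 0},{"xyz": [0,0,0],"spin": 0},{"xyz": [0,0,0],"spin": 0}], gripper=0)

```text
time: 5.2
tool_pos: [424.4, -311.9, 32.8]
tcp_rot: [3.14, 0.003, 1.791]
contact_force: [-3.2, 3.1, 18.9]
grip_width: 0.9
finger_force: 10.2
```

```bash
python3 -c "
from h import *
o=bot.get_obs();print(o['time'],o['tool_pos'],o['tcp_rot'],o['contact_force'],o['moment'],o['grip_width'],o['finger_force'])"
```

```text
5.2 [ 424.43418179 -311.85054806   32.82171386] [3.13986598e+00 2.86923361e-03 1.79098384e+00] [-3.19716822  3.13791514 18.86215989] [ 0.39318066  0.50087153 -0.01103025] 0.8971429598505135 10.187549740076065
```

```bash
python3 - <<'E'
from h import *
w=bot.capture('wrist');s=bot.capture('side')[215:310,130:260];s=cv2.resize(s,(400,292),interpolation=cv2.INTER_CUBIC)
t=bot.capture('top')[215:285,290:400];t=cv2.resize(t,(400,254),interpolation=cv2.INTER_CUBIC)
o=np.zeros((546,800,3),np.uint8);o[:300,:400]=cv2.resize(w,(400,300));o[:292,400:]=s;o[292:,400:]=t
cv2.imwrite('pics/m2.png',o)
E
```

```text
(no output)
```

View pics/m2.png

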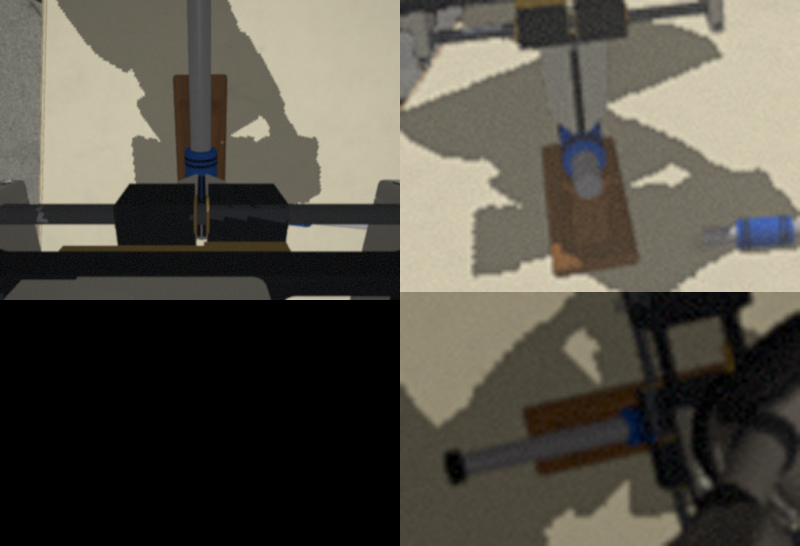

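The picture shows the fingers fully shut (0.9 mm opening) at the grip, with the rod still in place. The grip didn't register, so I'll look closer before moving.

```bash
python3 - <<'E'
from h import *
c=cam('wrist');w=bot.capture('wrist');s=bot.capture('side')
a=cv2.resize(w[150:330,190:330],(400,514),interpolation=cv2.INTER_CUBIC)
b=cv2.resize(s[230:290,165:212],(400,511),interpolation=cv2.INTER_CUBIC)
o=np.zeros((514,800,3),np.uint8);o[:,:400]=a;o[:511,400:]=b
o=np.clip(o.astype(float)*1.8,0,255).astype(np.uint8)
cv2.imwrite('pics/m3.png',o)
t=bot.get_obs()['tool_pos'];cs=cam('side')
for n,q in(('tcp',t),('grip',(424,-310,50)),('griptop',(424,-310,63))): print(n,proj(c,q),proj(cs,q))
E
```

```text
tcp [257.61992619 219.1629346 ] [189.62612167 268.92112665]
grip [257.5159247  226.37341829] [188.79142441 260.4887402 ]
griptop [257.52556649 235.05919234] [188.23566316 254.38683487]
```

View pics/m3.png

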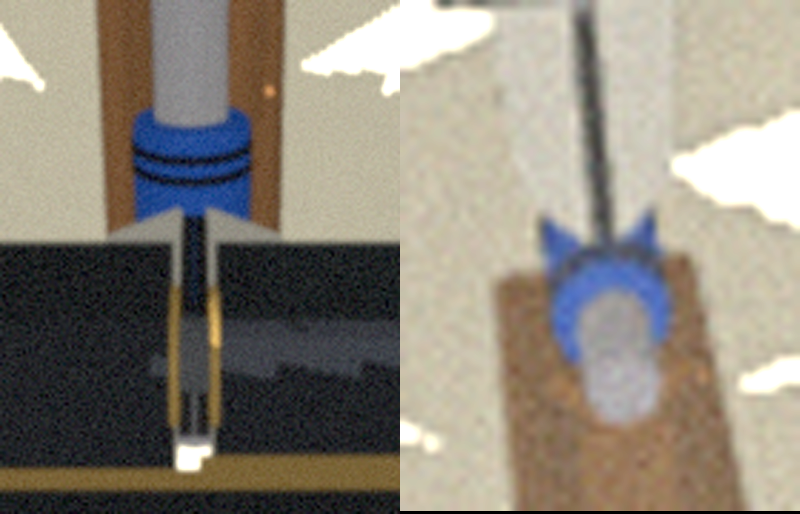

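Emit:
jog_arm(targets=[{"xyz": [0,0,0],"spin": 0},{"xyz": [0,0,0],"spin": 0},{"xyz": [0,0,0],"spin": 0},{"xyz": [0,0,0],"spin": 0},{"xyz": [0,0,0],"spin": 0},{"xyz": [0,0,0],"spin": 0},{"xyz": [0,0,0],"spin": 0},{"xyz": [0,0,0],"spin": 0},{"xyz": [0,0,0],"spin": 0},{"xyz": [0,0,0],"spin": 0}], gripper=60)

```text
time: 6.7
tool_pos: [423.6, -311.0, 30.4]
tcp_rot: [3.142, -0.0, 1.791]
contact_force: [0.2, 0.2, 0.2]
grip_width: 55.0
finger_force: 0.0
```

```bash
python3 - <<'E'
from h import *
c=cam('wrist');w=bot.capture('wrist');s=bot.capture('side')
a=cv2.resize(w[40:330,140:370],(400,504),interpolation=cv2.INTER_CUBIC)
b=cv2.resize(s[220:300,155:218],(400,508),interpolation=cv2.INTER_CUBIC)
o=np.zeros((514,800,3),np.uint8);o[:504,:400]=a;o[:508,400:]=b
o=np.clip(o.astype(float)*1.8,0,255).astype(np.uint8)
cv2.imwrite('pics/m4.png',o)
h,s,v=cv2.split(cv2.cvtColor(w,cv2.COLOR_BGR2HSV))
for b in blobs((h>100)&(h<130)&(s>120),80): print(b)
o=bot.get_obs();print(o['tool_pos'],o['contact_force'],o['grip_width'])
E
```

```text
(np.int32(2462), array([257.9, 227.7]), ((257.5, 226.0), (68.0, 39.0), 90.0))
[ 423.60477537 -310.95155107   30.40348236] [0.5604171  0.14300047 0.03879354] 55.32674730816279
```

View pics/m4.png

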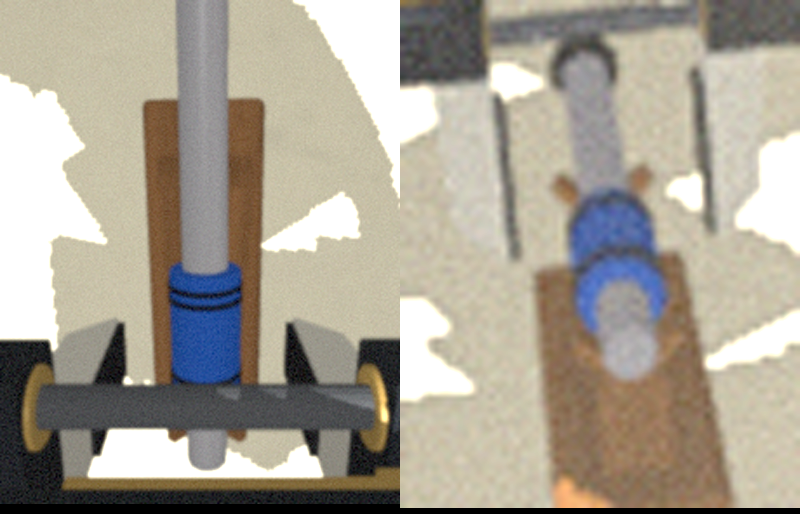

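The rod is still correctly in its rest. In the side crop the fingertips are at about (173,261) and (204,257), which is higher than the reported TCP suggests. I'll check the real height of the tips.

```bash
python3 - <<'E'
from h import *
from scipy.optimize import least_squares
c=cam('wrist');s=cam('side');o=bot.get_obs();t=o['tool_pos'];M=R.from_euler('xyz',o['tcp_rot']).as_matrix()
for dz in(0,10,20,30):
    print(dz,[ (proj(k,t+M@[dx,sg*27.5,-dz])).round(1).tolist() for k in(c,s) for dx in (-9.5,9.5) for sg in(-1,1)])
# triangulate tips: wrist/side
def tri(pa,pb):
    f=lambda X:np.r_[proj(c,X)-pa,proj(s,X)-pb]; return least_squares(f,t).x
print('L',tri((210.7,224),(173.1,260.6)),'R',tri((305.6,225),(204.1,256.5)))
E
```

```text
0 [[219.1, 231.5], [296.1, 231.6], [218.1, 206.4], [297.1, 206.5], [174.9, 274.4], [204.2, 270.3], [174.6, 269.4], [203.2, 265.5]]
10 [[217.2, 237.6], [298.0, 237.7], [216.1, 211.4], [299.1, 211.5], [174.4, 269.7], [203.8, 265.7], [174.1, 264.8], [202.9, 260.9]]
20 [[215.1, 244.4], [300.0, 244.5], [213.9, 217.0], [301.3, 217.1], [173.9, 265.0], [203.5, 261.0], [173.6, 260.1], [202.5, 256.3]]
30 [[212.8, 251.9], [302.3, 252.0], [211.4, 223.2], [303.7, 223.3], [173.4, 260.2], [203.1, 256.3], [173.1, 255.4], [202.1, 251.7]]
L [ 393.79790185 -312.09524495   51.91196167] R [ 451.99632196 -299.66921681   52.04790541]
```

Both views put the real finger ends about 30 mm above the reported TCP, which explains closing over the top of the grip. I'll open fully and go 30 mm lower. That is safe either way, since the open fingers clear the rest base.

Emit:
jog_arm(targets=[{"xyz": [0,0,0],"spin": 0},{"xyz": [0,0,0],"spin": 0},{"xyz": [0,0,0],"spin": 0},{"xyz": [0.01,0,0.07],"spin": 0},{"xyz": [0,0,0.07],"spin": 0},{"xyz": [0,0,0.07],"spin": 0},{"xyz": [0,0,0.07],"spin": 0},{"xyz": [0,0,0.06],"spin": 0},{"xyz": [0,0,0],"spin": 0},{"xyz": [0,0,0],"spin": 0}], gripper=100)

```text
time: 8.05
tool_pos: [423.5, -310.3, 3.3]
tcp_rot: [3.141, 0.0, 1.791]
contact_force: [-0.7, -0.4, 1.0]
grip_width: 92.0
finger_force: 0.0
```

```bash
python3 - <<'E'
from h import *
c=cam('wrist');w=bot.capture('wrist');s=bot.capture('side')
a=cv2.resize(w[40:330,140:370],(400,504),interpolation=cv2.INTER_CUBIC)
b=cv2.resize(s[220:300,155:218],(400,508),interpolation=cv2.INTER_CUBIC)
o=np.zeros((514,800,3),np.uint8);o[:504,:400]=a;o[:508,400:]=b
o=np.clip(o.astype(float)*1.8,0,255).astype(np.uint8)
cv2.imwrite('pics/m5.png',o)
h,s,v=cv2.split(cv2.cvtColor(w,cv2.COLOR_BGR2HSV))
for b in blobs((h>100)&(h<130)&(s>120),80): print(b)
E
```

```text
(np.int32(2104), array([257.8, 236.2]), ((257.5, 234.0), (54.0, 47.0), 90.0))
(np.int32(545), array([258.4, 295.2]), ((258.5, 295.5), (17.0, 41.0), 90.0))
```

View pics/m5.png

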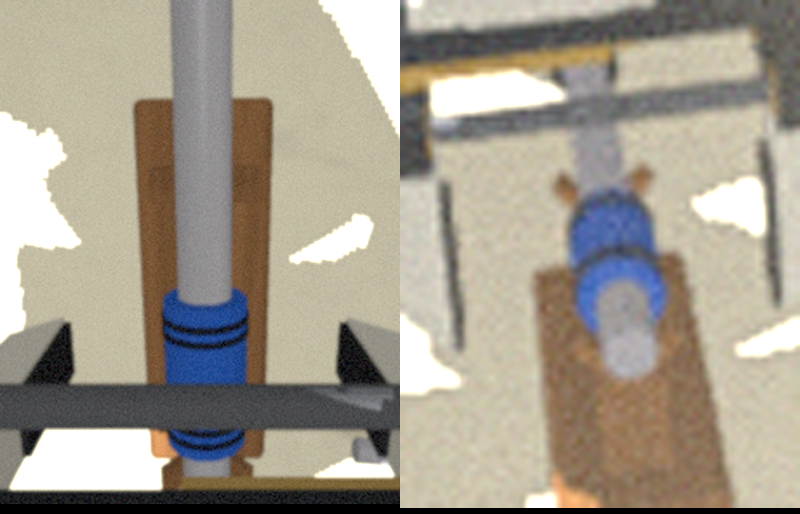

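No contact, and the tips now straddle the grip at about (163,275) and (215,267) in the side view. I'll close.

Emit:
jog_arm(targets=[{"xyz": [0,0,0.02],"spin": 0},{"xyz": [0,0,0],"spin": 0},{"xyz": [0,0,0],"spin": 0},{"xyz": [0,0,0],"spin": 0},{"xyz": [0,0,0],"spin": 0},{"xyz": [0,0,0],"spin": 0},{"xyz": [0,0,0],"spin": 0},{"xyz": [0,0,0],"spin": 0},{"xyz": [0,0,0],"spin": 0},{"xyz": [0,0,0],"spin": 0}], gripper=0)

```text
time: 9.4
tool_pos: [423.6, -310.2, 1.6]
tcp_rot: [3.141, 0.0, 1.791]
contact_force: [1.4, 0.2, -0.5]
grip_width: 25.0
finger_force: 30.0
```

```bash
python3 -c "
from h import *
o=bot.get_obs();print(o['time'],o['tool_pos'],o['tcp_rot'],o['joint_positions'],o['contact_force'],o['moment'])"
```

```text
9.4 [ 423.62020192 -310.17047821    1.62857911] [3.14123230e+00 1.03202980e-04 1.79079206e+00] [-7.78203489e-01  5.80824410e-01  1.75516923e+00  3.42494276e-04
  8.05317060e-01 -9.98436517e-01] [ 1.43689372  0.23702096 -0.46191951] [ 0.03065046 -0.24362095  0.07924689]
```

Gripped, at 25 mm opening and 30 N. Now lift and carry the rod to a point behind the inlet.

```bash
python3 -c "
from h import *
plan([(423.6,-310.2,122),(490,-88,122)],1.223,step=40)"
```

```text
[-0.0, -0.0, -0.376] spin 1.0
[-0.0, -0.0, -0.376] spin 1.0
[-0.0, -0.0, -0.376] spin 1.0
[-0.0, -0.0, -0.376] spin 1.0
[0.48, 0.053, 0.0] spin 1.0
[0.483, 0.005, 0.0] spin 0.68
[0.482, -0.028, 0.0] spin -0.0
[0.482, -0.028, 0.0] spin -0.0
[0.482, -0.028, 0.0] spin -0.0
[0.482, -0.028, 0.0] spin -0.0
yaw left 0.0
```

Emit:
jog_arm(targets=[{"xyz": [0,0,-0.1],"spin": 0},{"xyz": [0,0,-0.3],"spin": 0},{"xyz": [0,0,-0.4],"spin": 0},{"xyz": [0,0,-0.4],"spin": 0},{"xyz": [0,0,-0.3],"spin": 0},{"xyz": [0.51,0.28,0],"spin": 1},{"xyz": [0.53,0.23,0],"spin": 1},{"xyz": [0.55,0.18,0],"spin": 1},{"xyz": [0.57,0.12,0],"spin": 1},{"xyz": [0.58,0.06,0],"spin": 1}])

```text
time: 10.65
tool_pos: [489.3, -86.1, 122.0]
tcp_rot: [-3.142, 0.0, 1.287]
contact_force: [-0.3, 0.4, -1.0]
grip_width: 25.1
finger_force: 30.0
```

Emit:
jog_arm(targets=[{"xyz": [0,0,0],"spin": 0.68},{"xyz": [0,0,0],"spin": 0},{"xyz": [0,0,0],"spin": 0},{"xyz": [0,0,0],"spin": 0},{"xyz": [0,0,0],"spin": 0},{"xyz": [0,0,0],"spin": 0},{"xyz": [0,0,0],"spin": 0},{"xyz": [0,0,0],"spin": 0},{"xyz": [0,0,0],"spin": 0},{"xyz": [0,0,0],"spin": 0}])

```text
time: 11.9
tool_pos: [489.3, -87.4, 121.6]
tcp_rot: [3.142, -0.0, 1.223]
contact_force: [0.0, 0.2, -2.1]
grip_width: 25.0
finger_force: 30.0
```

```bash
python3 - <<'E'
from h import *
c=cam('wrist');w=bot.capture('wrist');t=bot.capture('top')
cv2.imwrite('pics/w6.png',w);cv2.imwrite('pics/t6.png',t)
a=cv2.resize(w[:200,130:390],(520,400),interpolation=cv2.INTER_CUBIC)
b=cv2.resize(t[140:280,90:230],(280,280))
o=np.zeros((400,800,3),np.uint8);o[:,:520]=a;o[:280,520:]=b
cv2.imwrite('pics/m6.png',np.clip(o*1.5,0,255).astype(np.uint8))
o=bot.get_obs();print(o['tool_pos'],o['tcp_rot'],o['contact_force'],o['moment'])
u=np.array([np.cos(1.223),np.sin(1.223),0]);org=np.array([579,156,0])
for n,q in (('inlet',org-50*u+[0,0,90]),('outlet',org+50*u+[0,0,90]),('plung',org+12*u+[0,0,134]),('cork',org+155*u+[0,0,90])): print(n,proj(c,q).round(1),proj(cam('top'),q).round(1))
tt=o['tool_pos']+[0,0,48.4]+150*u; print('tip pred',tt,proj(c,tt),proj(cam('top'),tt))
E
```

```text
[489.30277292 -87.39740123 121.59333476] [-3.14156969e+00 -6.24212943e-05  1.22290874e+00] [-0.1236089   0.02998243 -2.34708844] [-0.12246367  0.11412966 -0.0126088 ]
inlet [ 259.1 -123.7] [190.4 190.8]
outlet [ 259.5 -376.1] [151.6 176.4]
plung [ 259.9 -409.4] [161.6 179.3]
cork [ 260.  -776.1] [111.2 161.4]
tip pred [540.42680883  53.62150868 169.99333476] [256.24808104 -88.34974891] [208.9906525  196.84419989]
```

View pics/m6.png

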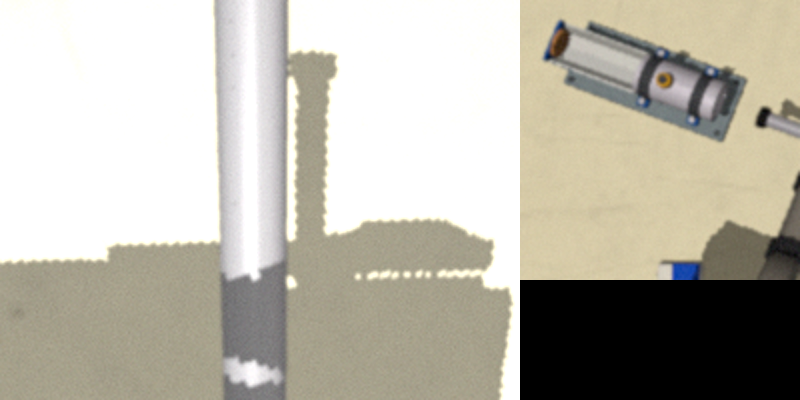

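The wrist crop shows the rod shaft straight ahead along column ~256. The top crop shows the head at about (213,199), short of the inlet at about (190,191), and roughly in line with the barrel. I'll get numbers for both from the top view.

```bash
python3 - <<'E'
from h import *
t=cv2.imread('pics/t6.png');c=cam('top');h,s,v=cv2.split(cv2.cvtColor(t,cv2.COLOR_BGR2HSV))
m=np.zeros_like(v,bool);m[185:212,203:225]=1
u=np.array([np.cos(1.223),np.sin(1.223),0]);n=np.array([-u[1],u[0],0])
tcp=np.array([489.3,-87.4,170.])
for b in blobs((v<50)&m,8):
    X=onz(c,b[1],172); d=X-tcp; print('head',b,X.round(1),'along',d@u,'lat',d@n)
# shaft left/right edges and barrel edges: blue lugs + brass
for b in blobs((h>100)&(h<130)&(s>90)&(np.add.outer(np.arange(384),0*np.arange(512))>145)&(np.add.outer(np.arange(384),0*np.arange(512))<215),3):
    if b[1][0]<230: print('blue',b[0],b[1],onz(c,b[1],100).round(1))
for b in blobs((h>10)&(h<30)&(s>130)&(v>70),4):
    if 100<b[1][0]<200 and 140<b[1][1]<220: print('brass/cork',b[0],b[1],onz(c,b[1],130).round(1),onz(c,b[1],90).round(1))
E
```

```text
head (np.int32(39), array([211.2, 198.1]), ((211.2586212158203, 198.1034393310547), (4.270992755889893, 8.913375854492188), 21.801406860351562)) [537.5  48.5 172. ] along 144.22644679307513 lat 0.9653980694470152
blue 10 [109.5 152.4] [651.8 302.9 100. ]
blue 12 [103.2 166.8] [616.8 316.1 100. ]
blue 7 [162.6 167.1] [617.3 174.9 100. ]
blue 4 [182.5 176. ] [596.2 126.9 100. ]
blue 10 [187.3 176.4] [595.4 115.4 100. ]
blue 11 [152.7 191.3] [559.1 196.2 100. ]
blue 10 [177.8 200.4] [537.9 136.3 100. ]
brass/cork 15 [107.4 160.1] [627.2 294.4 130. ] [635.  311.1  90. ]
brass/cork 27 [162.4 180. ] [582.  166.4 130. ] [587.6 176.9  90. ]
```

Emit:
jog_arm(targets=[{"xyz": [0,0.017,0.2],"spin": 0},{"xyz": [0,0,0.3],"spin": 0},{"xyz": [0,0,0.3],"spin": 0},{"xyz": [0,0,0.2],"spin": 0},{"xyz": [0,0,0.02],"spin": 0},{"xyz": [0,0,0],"spin": 0},{"xyz": [0,0,0],"spin": 0},{"xyz": [0,0,0],"spin": 0},{"xyz": [0,0,0],"spin": 0},{"xyz": [0,0,0],"spin": 0}])

```text
time: 13.25
tool_pos: [490.7, -87.9, 40.1]
tcp_rot: [3.141, -0.0, 1.223]
contact_force: [0.4, 0.3, -1.7]
grip_width: 25.2
finger_force: 30.0
```

```bash
python3 - <<'E'
from h import *
S=bot.capture('side');t=bot.capture('top');c=cam('top');s=cam('side');o=bot.get_obs();p=o['tool_pos'];print(p,o['tcp_rot'],o['contact_force'])
u=np.array([np.cos(1.223),np.sin(1.223),0]);n=np.array([-u[1],u[0],0]);org=np.array([579,156,0.])
print('tcp along/lat',(p-org)@u,(p-org)@n)
v=t.max(2);m=np.zeros_like(v,bool);m[185:215,200:225]=1
for b in blobs((v<50)&m,8):
    X=onz(c,b[1],90);d=X-org;print('head top',b[:2],X.round(1),'along',d@u,'lat',d@n)
hd=p+[0,0,48.4]+144*u; q=proj(s,hd); print('side pred head',q, 'inlet pred',proj(s,org-50*u+[0,0,90]))
a=S[int(q[1])-45:int(q[1])+45,int(q[0])-60:int(q[0])+60];print(int(q[0])-60,int(q[1])-45)
cv2.imwrite('pics/s7.png',cv2.resize(np.clip(a*1.5,0,255).astype(np.uint8),(800,600),interpolation=cv2.INTER_CUBIC))
E
```

```text
[490.60497534 -87.89081422  40.04447154] [ 3.14154668e+00 -7.93307738e-05  1.22277402e+00] [-0.60190243 -0.74751796 -1.04441369]
tcp along/lat -259.41551448599284 -0.022084836035371067
head top (np.int32(31), array([215.6, 200.7])) [538.8  48.2  90. ] along -115.0645006771784 lat 1.0876744445623983
side pred head [250.43827758 182.32607194] inlet pred [258.33563422 175.07828975]
190 137
```

View pics/s7.png

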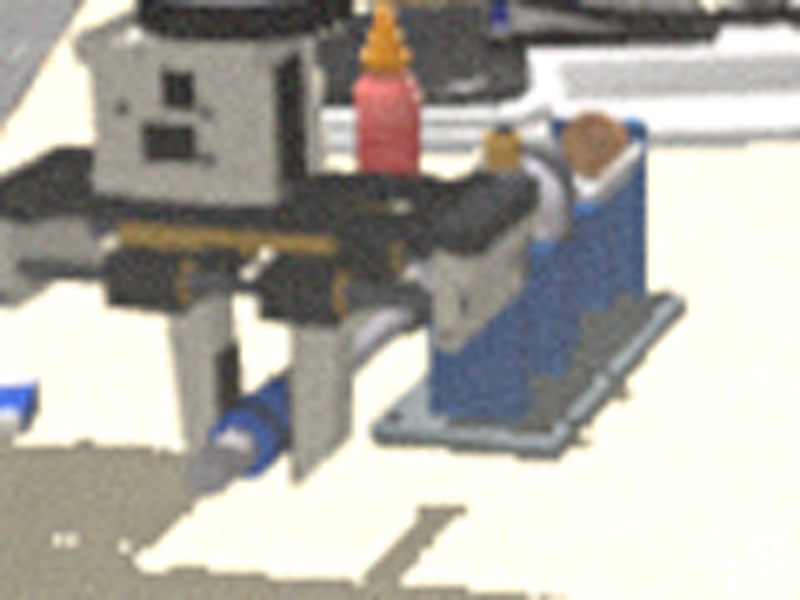

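The side crop shows the rod held level and pointing at the inlet. Its head is hidden behind the gripper, and nothing is in contact. Starting the insertion.

Emit:
jog_arm(targets=[{"xyz": [0.06,0,0],"spin": 0},{"xyz": [0.13,0,0],"spin": 0},{"xyz": [0.15,0,0],"spin": 0},{"xyz": [0.15,0,0],"spin": 0},{"xyz": [0.12,0,0],"spin": 0},{"xyz": [0.04,0,0],"spin": 0},{"xyz": [0.03,0,0],"spin": 0},{"xyz": [0.03,0,0],"spin": 0},{"xyz": [0.03,0,0],"spin": 0},{"xyz": [0.02,0,0],"spin": 0}])

```text
time: 14.6
tool_pos: [511.4, -30.7, 40.0]
tcp_rot: [-3.142, -0.0, 1.223]
contact_force: [-0.3, -0.2, -1.3]
grip_width: 24.8
finger_force: 30.0
```

```bash
cat > st.py <<'E'
from h import *
c=cam('top');t=bot.capture('top');o=bot.get_obs();p=o['tool_pos'];u=np.array([np.cos(1.223),np.sin(1.223),0]);n=np.array([-u[1],u[0],0]);org=np.array([579,156,0.])
print(o['time'],'tip along',round((p-org)@u+150,1),'lat',round((p-org)@n,1),'z',p[2].round(1),'F along/lat/z',(o['contact_force']@u).round(1),(o['contact_force']@n).round(1),o['contact_force'][2].round(1),'M',o['moment'].round(2),'w',o['grip_width'])
import sys
# brightness along trough centre line, z=100, 50..155 from stand origin
g=cv2.cvtColor(t,cv2.COLOR_BGR2GRAY)
print([int(g[tuple(proj(c,org+a*u+[0,0,100])[::-1].round().astype(int))]) for a in range(50,165,5)])
E
python3 st.py
```

```text
14.65 tip along -48.5 lat -0.1 z 40.0 F along/lat/z 1.2 0.1 -0.7 M [-0.11  0.12 -0.03] w 25.405982734737396
[79, 128, 131, 130, 127, 130, 131, 131, 129, 130, 129, 131, 129, 130, 124, 130, 131, 127, 131, 50, 31, 26, 46]
```

Now push slowly, about 16–20 mm/s.

Emit:
jog_arm(targets=[{"xyz": [0.02,0,0],"spin": 0},{"xyz": [0.02,0,0],"spin": 0},{"xyz": [0.02,0,0],"spin": 0},{"xyz": [0.02,0,0],"spin": 0},{"xyz": [0.02,0,0],"spin": 0},{"xyz": [0.02,0,0],"spin": 0},{"xyz": [0.02,0,0],"spin": 0},{"xyz": [0.02,0,0],"spin": 0},{"xyz": [0.02,0,0],"spin": 0},{"xyz": [0.02,0,0],"spin": 0}])

```text
time: 15.9
tool_pos: [515.9, -17.5, 39.8]
tcp_rot: [-3.141, 0.003, 1.223]
contact_force: [-3.9, -9.7, -0.4]
grip_width: 25.2
finger_force: 30.0
```

```bash
python3 st.py
```

```text
15.95 tip along -34.4 lat 0.2 z 39.8 F along/lat/z -8.1 0.0 -0.9 M [-1.41  0.51 -0.05] w 25.304518626649806
[80, 127, 131, 131, 130, 130, 131, 129, 129, 131, 129, 131, 130, 132, 123, 130, 130, 125, 128, 52, 24, 27, 47]
```

Emit:
jog_arm(targets=[{"xyz": [0.025,0,0],"spin": 0},{"xyz": [0.025,0,0],"spin": 0},{"xyz": [0.025,0,0],"spin": 0},{"xyz": [0.025,0,0],"spin": 0},{"xyz": [0.025,0,0],"spin": 0},{"xyz": [0.025,0,0],"spin": 0},{"xyz": [0.025,0,0],"spin": 0},{"xyz": [0.025,0,0],"spin": 0},{"xyz": [0.025,0,0],"spin": 0},{"xyz": [0.025,0,0],"spin": 0}])

```text
time: 17.2
tool_pos: [522.6, 1.1, 39.7]
tcp_rot: [-3.14, 0.003, 1.223]
contact_force: [-3.9, -10.8, -0.8]
grip_width: 25.1
finger_force: 30.0
```

Emit:
jog_arm(targets=[{"xyz": [0.025,0,0],"spin": 0},{"xyz": [0.025,0,0],"spin": 0},{"xyz": [0.025,0,0],"spin": 0},{"xyz": [0.025,0,0],"spin": 0},{"xyz": [0.025,0,0],"spin": 0},{"xyz": [0.025,0,0],"spin": 0},{"xyz": [0.025,0,0],"spin": 0},{"xyz": [0.025,0,0],"spin": 0},{"xyz": [0.025,0,0],"spin": 0},{"xyz": [0.025,0,0],"spin": 0}])

```text
time: 18.45
tool_pos: [529.3, 19.9, 39.6]
tcp_rot: [-3.14, 0.004, 1.223]
contact_force: [-4.1, -10.2, -1.1]
grip_width: 25.3
finger_force: 30.0
```

```bash
python3 st.py
```

```text
18.5 tip along 5.5 lat 0.3 z 39.7 F along/lat/z -8.3 -0.4 -1.0 M [-1.35  0.49 -0.05] w 25.412095819995486
[83, 115, 88, 90, 87, 85, 81, 88, 130, 134, 129, 133, 131, 132, 124, 129, 132, 127, 132, 52, 30, 31, 45]
```

The core front is at about 86 mm, which matches the tip at 5.5 + 80. Continuing.

Emit:
jog_arm(targets=[{"xyz": [0.02,0,0],"spin": 0},{"xyz": [0.02,0,0],"spin": 0},{"xyz": [0.02,0,0],"spin": 0},{"xyz": [0.02,0,0],"spin": 0},{"xyz": [0.02,0,0],"spin": 0},{"xyz": [0.02,0,0],"spin": 0},{"xyz": [0.02,0,0],"spin": 0},{"xyz": [0.02,0,0],"spin": 0},{"xyz": [0.02,0,0],"spin": 0},{"xyz": [0.02,0,0],"spin": 0}])

```text
time: 19.75
tool_pos: [535.9, 37.1, 40.0]
tcp_rot: [3.142, -0.0, 1.223]
contact_force: [-0.3, -0.8, -1.0]
grip_width: 25.2
finger_force: 30.0
```

```bash
python3 st.py
```

```text
19.8 tip along 23.7 lat -0.0 z 40.0 F along/lat/z -1.7 0.9 -1.2 M [-0.22  0.18  0.04] w 25.00912632913213
[82, 116, 92, 87, 88, 89, 85, 88, 88, 83, 85, 102, 133, 131, 126, 132, 130, 131, 130, 50, 27, 30, 46]
```

Emit:
jog_arm(targets=[{"xyz": [0.02,0,0],"spin": 0},{"xyz": [0.02,0,0],"spin": 0},{"xyz": [0.02,0,0],"spin": 0},{"xyz": [0.02,0,0],"spin": 0},{"xyz": [0.02,0,0],"spin": 0},{"xyz": [0.02,0,0],"spin": 0},{"xyz": [0.02,0,0],"spin": 0},{"xyz": [0.02,0,0],"spin": 0},{"xyz": [0.02,0,0],"spin": 0},{"xyz": [0.02,0,0],"spin": 0}])

```text
time: 21.05
tool_pos: [541.4, 52.1, 40.0]
tcp_rot: [-3.142, -0.0, 1.223]
contact_force: [-1.2, -1.2, -1.1]
grip_width: 25.3
finger_force: 30.0
```

Emit:
jog_arm(targets=[{"xyz": [0.02,0,0],"spin": 0},{"xyz": [0.02,0,0],"spin": 0},{"xyz": [0.02,0,0],"spin": 0},{"xyz": [0.02,0,0],"spin": 0},{"xyz": [0.02,0,0],"spin": 0},{"xyz": [0.02,0,0],"spin": 0},{"xyz": [0.02,0,0],"spin": 0},{"xyz": [0.02,0,0],"spin": 0},{"xyz": [0.02,0,0],"spin": 0},{"xyz": [0.01,0,0],"spin": 0}])

```text
time: 22.3
tool_pos: [546.5, 66.4, 40.0]
tcp_rot: [-3.142, -0.0, 1.223]
contact_force: [-0.1, -1.3, -2.2]
grip_width: 25.3
finger_force: 30.0
```

```bash
python3 st.py; python3 - <<'E'
from h import *
c=cam('top');t=bot.capture('top');g=cv2.cvtColor(t,cv2.COLOR_BGR2GRAY).astype(float)
u=np.array([np.cos(1.223),np.sin(1.223),0]);org=np.array([579,156,0.]);n=np.array([-u[1],u[0],0])
for a in range(40,146,3):
    P=[proj(c,org+a*u+k*n+[0,0,103]) for k in(-4,0,4)];print(a,int(np.mean([cv2.getRectSubPix(g.astype(np.float32),(1,1),tuple(map(float,q)))[0,0] for q in P])),end='; ')
E
```

```text
22.35 tip along 54.8 lat -0.1 z 40.0 F along/lat/z -0.6 -0.4 -1.9 M [-0.32  0.13 -0.04] w 25.11384051057351
[69, 40, 54, 83, 90, 86, 85, 61, 81, 88, 88, 89, 90, 90, 89, 86, 86, 106, 135, 54, 29, 30, 49]
40 94; 43 95; 46 93; 49 80; 52 53; 55 41; 58 56; 61 72; 64 90; 67 90; 70 87; 73 86; 76 85; 79 86; 82 74; 85 55; 88 70; 91 86; 94 87; 97 87; 100 86; 103 88; 106 87; 109 88; 112 89; 115 88; 118 87; 121 86; 124 85; 127 85; 130 84; 133 95; 136 122; 139 131; 142 110; 145 58;
```

The core front is at about 135 mm, so its rear is already past the outlet. I'll push 3 mm more for margin, then withdraw.

Emit:
jog_arm(targets=[{"xyz": [0.02,0,0],"spin": 0},{"xyz": [0.02,0,0],"spin": 0},{"xyz": [0,0,0],"spin": 0},{"xyz": [0,0,0],"spin": 0},{"xyz": [-0.02,0,0],"spin": 0},{"xyz": [-0.04,0,0],"spin": 0},{"xyz": [-0.1,0,0],"spin": 0},{"xyz": [-0.15,0,0],"spin": 0},{"xyz": [-0.15,0,0],"spin": 0},{"xyz": [-0.15,0,0],"spin": 0}])

```text
time: 23.65
tool_pos: [530.6, 22.4, 40.0]
tcp_rot: [-3.142, -0.0, 1.222]
contact_force: [-0.5, 0.4, -1.2]
grip_width: 25.1
finger_force: 30.0
```

Emit:
jog_arm(targets=[{"xyz": [-0.15,0,0],"spin": 0},{"xyz": [-0.15,0,0],"spin": 0},{"xyz": [-0.15,0,0],"spin": 0},{"xyz": [-0.15,0,0],"spin": 0},{"xyz": [-0.15,0,0],"spin": 0},{"xyz": [-0.2,0,0],"spin": 0},{"xyz": [-0.25,0,0],"spin": 0},{"xyz": [-0.2,0,0],"spin": 0},{"xyz": [0,0,0],"spin": 0},{"xyz": [0,0,0],"spin": 0}])

```text
time: 24.9
tool_pos: [492.9, -81.7, 40.0]
tcp_rot: [3.142, -0.0, 1.223]
contact_force: [0.3, 1.1, -0.8]
grip_width: 24.9
finger_force: 30.0
```

```bash
python3 st.py; python3 - <<'E'
from h import *
c=cam('top');t=bot.capture('top');g=cv2.cvtColor(t,cv2.COLOR_BGR2GRAY).astype(float)
u=np.array([np.cos(1.223),np.sin(1.223),0]);org=np.array([579,156,0.]);n=np.array([-u[1],u[0],0])
for a in range(40,146,3):
    P=[proj(c,org+a*u+k*n+[0,0,103]) for k in(-4,0,4)];print(a,int(np.mean([cv2.getRectSubPix(g.astype(np.float32),(1,1),tuple(map(float,q)))[0,0] for q in P])),end='; ')
print();plan([(423.6,-310.2,122)],1.791,step=40)
E
```

```text
24.95 tip along -102.6 lat -0.1 z 40.0 F along/lat/z 0.1 0.7 -1.6 M [-0.12  0.09 -0.  ] w 25.135471916783608
[83, 101, 59, 89, 88, 90, 87, 88, 85, 87, 89, 85, 86, 88, 87, 84, 83, 87, 124, 49, 27, 28, 44]
40 42; 43 42; 46 41; 49 72; 52 116; 55 103; 58 68; 61 81; 64 87; 67 88; 70 88; 73 89; 76 88; 79 85; 82 85; 85 85; 88 84; 91 84; 94 85; 97 85; 100 85; 103 85; 106 85; 109 85; 112 87; 115 88; 118 87; 121 85; 124 84; 127 84; 130 82; 133 82; 136 92; 139 119; 142 106; 145 56; 
[-0.426, 0.023, -0.146] spin -1.0
[-0.426, -0.02, -0.146] spin -1.0
[-0.422, -0.062, -0.146] spin -1.0
[-0.414, -0.104, -0.146] spin -1.0
[-0.402, -0.145, -0.146] spin -1.0
[-0.385, -0.184, -0.146] spin -0.68
[-0.372, -0.21, -0.146] spin -0.0
yaw left 0.0
```

The core lies at about 58–138 mm, clear of both barrel and cork. Now carry the rod back above the rest.

Emit:
jog_arm(targets=[{"xyz": [0,0,-0.3],"spin": 0},{"xyz": [0,0,-0.4],"spin": 0},{"xyz": [0,0,-0.3],"spin": 0},{"xyz": [-0.43,0.02,0],"spin": -1},{"xyz": [-0.43,-0.02,0],"spin": -1},{"xyz": [-0.42,-0.06,0],"spin": -1},{"xyz": [-0.41,-0.1,0],"spin": -1},{"xyz": [-0.4,-0.15,0],"spin": -1},{"xyz": [-0.39,-0.18,0],"spin": -0.68},{"xyz": [-0.37,-0.21,0],"spin": 0}])

```text
time: 26.25
tool_pos: [423.6, -311.3, 120.0]
tcp_rot: [3.141, -0.0, 1.792]
contact_force: [1.1, 0.8, -1.2]
grip_width: 25.0
finger_force: 30.0
```

Emit:
jog_arm(targets=[{"xyz": [0,0,0],"spin": 0},{"xyz": [0,0,0],"spin": 0},{"xyz": [0,0,0],"spin": 0},{"xyz": [0,0,0],"spin": 0},{"xyz": [0,0,0],"spin": 0},{"xyz": [0,0,0],"spin": 0},{"xyz": [0,0,0],"spin": 0},{"xyz": [0,0,0],"spin": 0},{"xyz": [0,0,0],"spin": 0},{"xyz": [0,0,0],"spin": 0}])

```text
time: 27.5
tool_pos: [423.5, -310.8, 120.0]
tcp_rot: [3.142, -0.0, 1.791]
contact_force: [-0.6, -0.5, -1.3]
grip_width: 25.7
finger_force: 30.0
```

```bash
python3 -c "
from h import *
o=bot.get_obs();print(o['tool_pos'],o['tcp_rot'],o['contact_force']);d=np.array([423.6,-310.2,2])-o['tool_pos'];print(to_tool(d)/80,(1.791-o['tcp_rot'][2])/-.1)"
```

```text
[ 423.52274241 -310.78496799  119.97323739] [ 3.14153142e+00 -9.77509784e-05  1.79073254e+00] [-0.5781457 -0.4882872 -1.2970734]
[0.00678112 0.00244741 1.47466629] -0.0026746010766620643
```

Emit:
jog_arm(targets=[{"xyz": [0.005,0,0.2],"spin": 0},{"xyz": [0,0,0.4],"spin": 0},{"xyz": [0,0,0.4],"spin": 0},{"xyz": [0,0,0.2],"spin": 0},{"xyz": [0,0,0.1],"spin": 0},{"xyz": [0,0,0.06],"spin": 0},{"xyz": [0,0,0.04],"spin": 0},{"xyz": [0,0,0.04],"spin": 0},{"xyz": [0,0,0.02],"spin": 0},{"xyz": [0,0,0],"spin": 0}])

```text
time: 28.75
tool_pos: [423.5, -310.4, 3.2]
tcp_rot: [3.141, 0.0, 1.791]
contact_force: [-0.6, 0.4, -2.2]
grip_width: 25.1
finger_force: 30.0
```

Emit:
jog_arm(targets=[{"xyz": [0,0,0.01],"spin": 0},{"xyz": [0,0,0.01],"spin": 0},{"xyz": [0,0,0],"spin": 0},{"xyz": [0,0,0],"spin": 0},{"xyz": [0,0,0],"spin": 0},{"xyz": [0,0,0],"spin": 0},{"xyz": [0,0,0],"spin": 0},{"xyz": [0,0,0],"spin": 0},{"xyz": [0,0,0],"spin": 0},{"xyz": [0,0,0],"spin": 0}])

```text
time: 30.0
tool_pos: [423.6, -310.4, 1.7]
tcp_rot: [3.141, 0.0, 1.791]
contact_force: [0.2, 0.6, 3.4]
grip_width: 24.8
finger_force: 30.0
```

Emit:
jog_arm(targets=[{"xyz": [0,0,0],"spin": 0},{"xyz": [0,0,0],"spin": 0},{"xyz": [0,0,0],"spin": 0},{"xyz": [0,0,0],"spin": 0},{"xyz": [0,0,0],"spin": 0},{"xyz": [0,0,0],"spin": 0},{"xyz": [0,0,0],"spin": 0},{"xyz": [0,0,0],"spin": 0},{"xyz": [0,0,0],"spin": 0},{"xyz": [0,0,0],"spin": 0}], gripper=100)

```text
time: 31.25
tool_pos: [423.4, -310.3, 1.6]
tcp_rot: [3.142, -0.0, 1.791]
contact_force: [-0.5, -1.2, 0.1]
grip_width: 91.6
finger_force: 0.0
```

Emit:
jog_arm(targets=[{"xyz": [0,0,-0.1],"spin": 0},{"xyz": [0,0,-0.3],"spin": 0},{"xyz": [0,0,-0.5],"spin": 0},{"xyz": [0,0,-0.6],"spin": 0},{"xyz": [0,0,-0.6],"spin": 0},{"xyz": [0,0,-0.4],"spin": 0},{"xyz": [0,0,0],"spin": 0},{"xyz": [0,0,0],"spin": 0},{"xyz": [0,0,0],"spin": 0},{"xyz": [0,0,0],"spin": 0}])

```text
time: 32.5
tool_pos: [423.1, -310.1, 200.6]
tcp_rot: [-3.141, -0.002, 1.791]
contact_force: [0.4, 0.7, -1.1]
grip_width: 91.8
finger_force: 0.0
```

```bash
python3 - <<'E'
from h import *
c=cam('wrist');w=bot.capture('wrist');t=bot.capture('top');s=bot.capture('side')
h,S,v=cv2.split(cv2.cvtColor(w,cv2.COLOR_BGR2HSV))
for b in blobs((h>100)&(h<130)&(S>120),80): print(b,onz(c,b[1],55).round(1))
for n in('top','side'):
    im=dict(top=t,side=s)[n];old=cv2.imread(f'pics/{n}0.png')
    d=cv2.GaussianBlur(cv2.absdiff(im,old).max(2),(5,5),0)>30
    for b in blobs(d,25): print(n,b[:2],[round(x) for x in b[2][1]])
tt=cam('top');hh,SS,vv=cv2.split(cv2.cvtColor(t,cv2.COLOR_BGR2HSV));m=np.zeros_like(vv,bool);m[250:272,298:312]=1
for b in blobs((vv<45)&m,8): print('head',b[:2])
o=bot.get_obs();print(o['time'],o['contact_force'])
E
```

```text
(np.int32(832), array([258.2, 174.2]), ((258.0, 174.0), (42.0, 20.0), 90.0)) [ 423.7 -310.8   55. ]
(np.int32(221), array([330.1, 211.5]), ((330.4010009765625, 211.38577270507812), (23.511526107788086, 9.974586486816406), 4.085616588592529)) [ 521.  -337.5   55. ]
top (np.int32(204), array([133.9, 166.2])) [32, 7]
top (np.int32(45), array([124.9, 171.9])) [22, 3]
top (np.int32(17513), array([352.4, 271.5])) [267, 189]
top (np.int32(327), array([367.7, 257.6])) [18, 27]
top (np.int32(698), array([ 56.9, 303.3])) [51, 20]
top (np.int32(106), array([208.3, 321.2])) [15, 8]
top (np.int32(833), array([491.2, 356.7])) [37, 71]
top (np.int32(1166), array([229.2, 370.8])) [81, 25]
top (np.int32(667), array([158.8, 374.6])) [23, 53]
top (np.int32(26), array([400.5, 379.5])) [11, 3]
top (np.int32(36), array([362.2, 381.9])) [12, 3]
side (np.int32(1316), array([ 5.7, 47. ])) [116, 16]
side (np.int32(240), array([86.2,  7.1])) [31, 16]
side (np.int32(30), array([144.3,   1.1])) [3, 10]
side (np.int32(255), array([170.1,  14.1])) [31, 10]
side (np.int32(2290), array([150.3,  41.1])) [56, 111]
side (np.int32(422), array([142.2,  20.1])) [25, 27]
side (np.int32(201), array([101.2,  24.5])) [11, 20]
side (np.int32(9452), array([125.6, 116.3])) [112, 199]
side (np.int32(54), array([  7.4, 130. ])) [14, 4]
side (np.int32(55), array([150.5, 158.6])) [25, 2]
side (np.int32(41), array([276.5, 158.1])) [6, 6]
side (np.int32(80), array([  3.7, 167.9])) [9, 8]
side (np.int32(97), array([183.7, 173.5])) [7, 17]
side (np.int32(672), array([ 91.4, 219.1])) [31, 60]
side (np.int32(5824), array([192.8, 261.4])) [135, 91]
side (np.int32(151), array([  9.4, 221.1])) [9, 21]
side (np.int32(201), array([ 33.4, 233.7])) [31, 9]
side (np.int32(52), array([189.5, 267.7])) [7, 7]
head (np.int32(50), array([305. , 262.9]))
32.65 [-0.69745101  0.54127271 -0.45948988]
```

```bash
python3 -c "
from plant import bot
print(bot.close_job())"
```

```text
the job is handed in; nothing more can be done
None
```

I pushed the core fully out of the barrel into the trough, clear of the cork. I then laid the rod back in its rest and handed the job in at about 33 s; no verdict came back. The first grip closed over the top of the rod and had to be redone, because the fingertips sit about 30 mm short of the reported TCP.

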